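# Clip the reading lamp's swing arm onto its column

## Task

The reading lamp's swing arm sits on its column but nothing holds it there yet. Take the larger of the two spring clips from the black desk pad and, pressing the spring washer down with it to clear the groove, push it sideways into the groove at the top of the column until it snaps fully home, then let go. Feel your way and do not force the column, and leave the other things on the pad where they lie.

Things in the scene. Friction and masses are not known exactly. Their poses are not given: they have to be found in the camera images.
- clip_tab (a point): The larger spring clip (plain steel, 32 g): grip point at the middle of its upright thumb tab, a block 20 long (x) x 12 wide (y) x 24 mm tall; pinch its two 12 mm sides. This point is 12 mm above the clip's underside and 37 mm behind the ring's centre (-x). Axes as for clip_ring. The clip lies flat on the desk pad, whose top is 4 mm above the desk.
- clip_ring (a point): Centre of the same clip's open ring: 6 mm thick, 28 mm outside, 17 mm inside; the point is 3 mm above the underside. +x is the mouth side (the tab is at -x), z up. Two sprung jaws: noses 13 mm apart, 6 mm ahead of the point, then a flare to 26 mm, 13 mm ahead. Pushed on, they spread under 8 to 12 N, then snap past the neck: the push falls to about 3 N and the ring pulls itself home.
- groove (a point): On the lamp column's axis, half-way up the groove: neck 16 mm thick and 8 mm high in the 20 mm column, whose flat end is 16 mm above the point. z up the column. The column stands in a rubber bush: the groove gives way sideways about 0.4 mm per newton and springs back, so the clip does not snap in at the place measured at rest. Pushing it over by 7 mm (18 N) would be forcing it.
- lamp: Brass reading lamp, fixed; origin under its round foot (170 mm). Column 20 mm, 200 mm tall; on it the arm's hub (44 mm wide, top at 176 mm), from which the arm runs level, away from the robot, to a shade. On the hub a sprung steel washer, 40 mm wide: its top, 183 mm up at rest, covers the groove's lower 3 mm; it yields from 2 N and is fully down, just below the groove, at 5.5 N.
- small_clip: A smaller clip of the same form, to be left alone: ring 18 mm outside, 5 mm thick, tab 17 mm tall; origin under its ring's centre. Lies on the same pad, about 12 cm from the larger one, in either place.
- screwdriver: Grey-handled screwdriver, 170 mm, lying on the far part of the pad; origin under its middle.
- hex_key: Hex key, 5 mm thick, 70 mm long, lying near the pad's far edge; origin under its middle.

How it is judged:
By the outcome, as a careful person would: the job done as asked, in the order asked, and still so for the second after the job is handed in, with the robot touching nothing.
It also fails if it takes over 54 s, if anything falls off the work surface, if the arm or the gripper's body presses on something with over 40 N, if the wrist force passes 120 N, or if a joint passes its speed limit or range.

## Robot

A 6-joint arm with a two-finger parallel gripper is mounted at the origin on the work surface. World frame = base frame: x ahead of the robot, y to its left, z up, the work surface at z = 0. Lengths are in m, angles in rad, forces in N, time in s.
With the tool pointing down it reaches from about 0.35 to 0.975 m from the base axis. Payload 4.9 kg.
Tool frame: the origin (TCP) lies midway between the tips of the shut fingers; the grasp point (between the pads) lies 19 mm behind it; z points along the fingers, y is the direction in which the jaws open and shut (so a half turn about z gives the same grasp; the last joint's range is limited). The gripper opens to 85 mm and grips with 20 to 120 N. Pads are 22 mm wide; open, the fingers measure 114 mm over their backs; the gripper's body (76 mm by 85 mm) begins 54 mm behind the grasp point. The pads swing forward as they close: fully open they stand 13 mm farther back than shut.
Start: joints at [1.114, 0.053, 1.613, -0, 1.476, -0.119], TCP at [0.207, 0.59, 0.231] pointing down, gripper open.
Joint ranges: [-3.01, 3.01], [-1.01, 2.22], [0.06, 2.58], [-1.02, 4.17], [0.09, 2.62], [-3.14, 3.14]. Speed limits (rad/s): [2.57, 2.57, 3.14, 3.14, 3.14, 3.14].

## Interface

Orientations are given as a unit quaternion [w, x, y, z].
In Python, from station import status, viewer, hand_in gives the robot as it stands. The module is installed in compiled form; this text tells all that it offers.
- The arm moves only by the tool step_arm, never from a script. Its arguments are lists of equal length, an entry for each row: "translation": the shift along the world's x, y, z as a fraction of full scale, a list of three; "rotation": the turn, a rotation vector about the world's x, y, z as a fraction of full scale, a list of three; "fingers": the closure in counts, from 0 (fully open) to 255 (shut). In form: {"translation": [[dx, dy, dz], ...], "rotation": [[ax, ay, az], ...], "fingers": [fingers, ...]}. A call has exactly 5 rows; each row is the pose to reach, as a shift and turn from the pose commanded when the call began; what a row does not reach only later rows make up. Full scale, the value 1, is 500 mm for a shift and 90 degrees for a turn. A row lasts 1/10 s, in which the tool goes at most 50 mm and 8.59 degrees, less where a joint would pass 70% of its speed; a pose out of reach is approached as far as the arm can. A call with a number of a shift or a turn outside -1 to 1 is refused whole. A call with a gripper value outside its range is refused whole. The fingers move at their own pace and stop on an object; "force" is the grip in N (left out, the last holds). Time passes only in rows, so rows that repeat a pose let the fingers close, or fill a call up. It gives the time, the measured TCP pose, the force and the opening at its end, in the units of the state.
- status.state(): the state, without advancing time (a new reading comes with each control period).
- viewer.grab_frame(name): name is "scene" or "top" or "wrist"; returns a dict with "color" (384x512x3 uint8, red, green, blue), "depth" (384x512 float32, m along the optical axis (not along the pixel's ray), 0 where there is no reading), "intrinsics" (3x3 intrinsics, pixels), "extrinsics" (4x4, takes a point from camera to world coordinates). Camera axes: x right, y down, z forward; pixel columns grow to the right and rows downward; lengths in m; the calibration is good to about 2 mm. A picture is of the moment at which its call begins.
- hand_in(): hands the job in, once; it reports no verdict.
The state is a dict: "time": time; "joint_positions": joint angles; "joint_velocities": joint speeds; "tau": joint torques, N m; "tool_pos": TCP position; "tool_rot": TCP orientation; "force": force on the tool from outside, world axes, zero at the start; "ft_torque": the same for the moment, N m; "width": finger opening in m.
Only numpy, scipy, OpenCV 4.12 (cv2) and the standard library are available. Lean on these libraries where they do the work, as an engineer would, in place of code of your own. Each camera call takes 0.05 s, during which the arm holds its last target. There are 200 camera calls.

## Working session

There is one attempt and no reset: what is moved stays moved. The work goes in short steps, Python scripts to look and compute and a tool call to move; the robot and the scene stay as the last step left them, time stands still between calls to the robot, and variables do not carry over. Pictures are saved under pics/ and viewed, about 8 in all and at most 12, crops included, and the job is handed in when it is done.

Besides the shell and the picture viewer there is one more tool, called after "Emit:" by a JSON object that holds its "name" and its "arguments", one argument or row to a line. step_arm: Moves the arm, as the interface text tells. Shift numbers are shares of 500 mm and turn numbers shares of 90 degrees, none past 1 either way. Its arguments: {"type":"object","properties":{"translation":{"type":"array","items":{"type":"array","items":{"type":"number","minimum":-1,"maximum":1}}},"rotation":{"type":"array","items":{"type":"array","items":{"type":"number","minimum":-1,"maximum":1}}},"fingers":{"type":"array","items":{"type":"number"}},"force":{"type":"number"}},"required":["translation","rotation","fingers"]}

```bash
mkdir -p pics; cat > h.py <<'E'
import numpy as np, cv2
from station import status, viewer
def grab(n):
    f=viewer.grab_frame(n); np.savez('last_'+n+'.npz',**f); return f
def save(f,name,crop=None,s=1):
    im=f['color'][:,:,::-1]
    if crop: im=im[crop[1]:crop[3],crop[0]:crop[2]]
    cv2.imwrite('pics/'+name,cv2.resize(im,None,fx=s,fy=s,interpolation=cv2.INTER_CUBIC))
def ray(f,u,v,z):
    K=f['intrinsics'];E=f['extrinsics']
    d=E[:3,:3]@np.linalg.solve(K,[u,v,1.]);o=E[:3,3]
    return o+d*(z-o[2])/d[2]
def cloud(f):
    d=f['depth'];K=f['intrinsics'];E=f['extrinsics']
    v,u=np.mgrid[:d.shape[0],:d.shape[1]]
    p=np.stack([(u-K[0,2])/K[0,0]*d,(v-K[1,2])/K[1,1]*d,d],-1)
    return p@E[:3,:3].T+E[:3,3]
E
python3 - <<'E'
from h import *
a=grab('top');b=grab('scene');
im=np.hstack([a['color'],b['color']])[:,:,::-1]
cv2.imwrite('pics/a.png',cv2.resize(np.vstack([a['color'],b['color']])[:,:,::-1],None,fx=.78,fy=.78))
for f in(a,b):print(f['intrinsics'].round(1).tolist(),f['extrinsics'].round(3).tolist())
print(status.state())
E
```

```text
[[428.9, 0.0, 255.8], [0.0, 428.9, 193.0], [0.0, 0.0, 1.0]] [[-0.011, -0.991, 0.133, 0.482], [-1.0, 0.013, 0.014, 0.006], [-0.016, -0.133, -0.991, 0.914], [0.0, 0.0, 0.0, 1.0]]
[[360.5, 0.0, 254.3], [0.0, 360.5, 188.6], [0.0, 0.0, 1.0]] [[0.86, 0.364, -0.357, 0.89], [0.51, -0.637, 0.579, -0.482], [-0.017, -0.68, -0.733, 0.761], [0.0, 0.0, 0.0, 1.0]]
{'time': 0.1, 'joint_positions': array([ 1.11400075e+00,  5.33417964e-02,  1.61413508e+00, -8.03375645e-06,
        1.47600280e+00, -1.18987736e-01]), 'joint_velocities': array([ 0.00048007, -0.0006056 , -0.0023597 , -0.00096206,  0.00133737,
        0.00042604]), 'tau': array([ 2.33782466e-04, -3.94902313e+01, -3.71362209e+01, -9.46590330e-05,
        3.94469389e-03,  5.43695052e-06]), 'tool_pos': array([0.20688499, 0.58917696, 0.23016728]), 'tool_rot': array([-2.64057591e-04,  1.68101517e-01,  9.85769238e-01, -9.05813131e-04]), 'force': array([ 0.07011635,  0.20767813, -0.9433614 ]), 'ft_torque': array([ 0.05385754, -0.0032472 , -0.0188266 ]), 'width': 0.08535785291704277}
```

View pics/a.png

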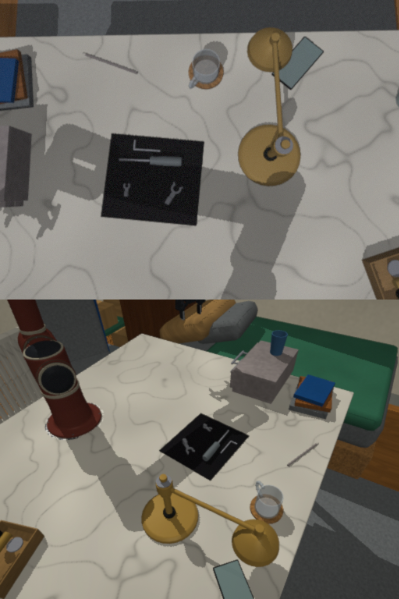

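The top view shows the pad at about (195,230) in full pixels, with the larger clip at about (222,247) and the small one at (162,243). The lamp column top is near (363,186), and its arm runs away from the robot.

```bash
python3 - <<'E'
from h import *
a=dict(np.load('last_top.npz'))
c=a['color'];
im1=cv2.resize(c[215:275,140:250,::-1],(770,420),interpolation=cv2.INTER_CUBIC)
im2=cv2.resize(c[160:215,310:420,::-1][:, :],(360,180),interpolation=cv2.INTER_CUBIC)
b=dict(np.load('last_scene.npz'))['color']
im3=cv2.resize(b[215:315,170:310,::-1],(400,180),interpolation=cv2.INTER_CUBIC)
cv2.imwrite('pics/b.png',np.vstack([im1,np.pad(np.hstack([im2,im3]),((0,0),(0,10),(0,0)))]))
p=cloud(a)
g=c[...].mean(-1)
m=np.zeros(g.shape,np.uint8);m[215:275,140:250]=(g[215:275,140:250]>60)
n,l,s,ce=cv2.connectedComponentsWithStats(m)
for i in range(1,n):
    if s[i,4]>10: print(s[i],ce[i],ray(a,*ce[i],0.01), np.median(p[l==i],0), np.percentile(p[l==i][:,2],[5,50,95]))
# lamp column: high points
q=p[150:240,300:400].reshape(-1,3); h=q[(q[:,2]>.19)&(q[:,2]<.21)]
print(len(h),np.median(h,0),h.min(0),h.max(0))
h=q[(q[:,2]>.165)&(q[:,2]<.19)];print(len(h),np.median(h,0),h.min(0),h.max(0))
E
```

```text
[212 234  22  28 154] [220.44805195 249.01948052] [0.4861465  0.09438606 0.01      ] [0.48617781 0.0951363  0.01096546] [0.0064263  0.01096546 0.02909661]
[158 236   8  16  67] [161.29850746 243.59701493] [0.49883944 0.21886625 0.01      ] [0.49802979 0.21773245 0.00998756] [0.00641026 0.00998756 0.02240309]
117 [ 0.59077916 -0.16785941  0.19938427] [ 0.58167002 -0.17791266  0.19003731] [ 0.59973625 -0.15916181  0.20243093]
413 [ 0.58794489 -0.16296554  0.18212808] [ 0.56951576 -0.18864979  0.16506358] [ 0.6500788  -0.14664586  0.18969536]
```

View pics/b.png

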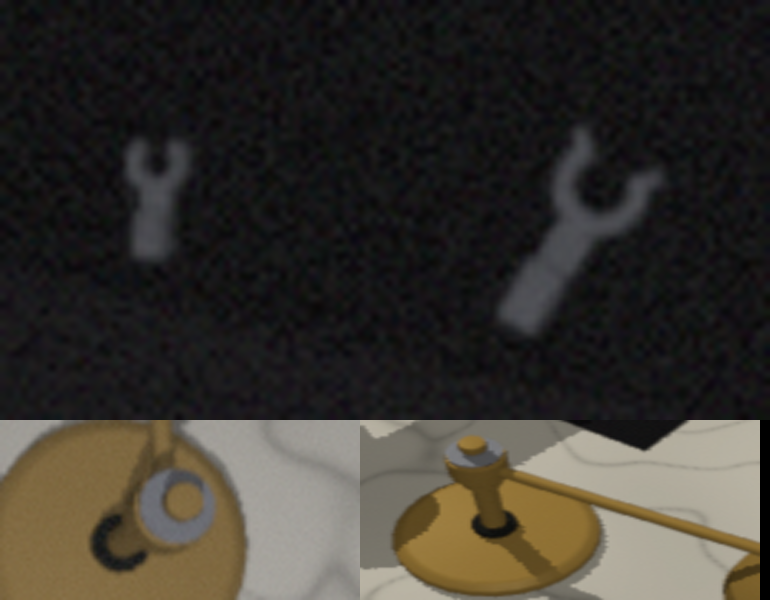

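The crop puts the large clip's ring centre at about (225.5,242.4) and the middle of its tab top at about (216,257.5). The mouth points away from the robot and to the right. The column end is clear at about (365.6,185).

```bash
python3 - <<'E'
from h import *
a=dict(np.load('last_top.npz'));p=cloud(a)
R=ray(a,225.3,242.2,.010);T=ray(a,215.8,257.2,.028);print(R,T,R-T,np.degrees(np.arctan2(*(R-T)[1::-1])))
q=p[230:266,205:240].reshape(-1,3);m=q[:,2]>.022;t=q[m];print(len(t),t.mean(0),t.max(0))
m=(q[:,2]>.0075);k=q[m];w,v=np.linalg.eigh(np.cov(k[:,:2].T));print(v[:,1],np.degrees(np.arctan2(v[1,1],v[0,1])),k.mean(0))
# column end by colour vs washer grey
c=a['color'].astype(int);mm=((c[...,0]-c[...,2])>40)&(p[...,2]>.192)&(p[...,2]<.21)
u,vv=[],[]
ys,xs=np.nonzero(mm);s=(xs>320)&(xs<400)&(ys>160)&(ys<220);print(s.sum(),xs[s].mean(),ys[s].mean(),ray(a,xs[s].mean(),ys[s].mean(),.2))
b=dict(np.load('last_scene.npz'));p=cloud(b);c=b['color'].astype(int)
mm=((c[...,0]-c[...,2])>40)&(p[...,2]>.192)&(p[...,2]<.21);ys,xs=np.nonzero(mm);s=(xs>180)&(xs<240)&(ys>200)&(ys<260)
print(s.sum(),xs[s].mean(),ys[s].mean(),ray(b,xs[s].mean(),ys[s].mean(),.198))
E
```

```text
[0.50021707 0.08419228 0.01      ] [0.46956841 0.10215726 0.028     ] [ 0.03064865 -0.01796498 -0.018     ] -30.37707922477714
69 [0.47286699 0.08940792 0.15569369] [0.48219371 0.11221936 0.91423395]
[-0.19824551  0.98015239] 101.43438013236165 [0.48622101 0.08967701 0.06265906]
93 365.78494623655916 184.46236559139786 [ 0.58999708 -0.1683993   0.2       ]
80 208.6375 228.2375 [ 0.59214555 -0.1712424   0.198     ]
```

Emit:
{"name": "step_arm", "arguments": {
  "translation": [
    [0.055,-0.08,0],
    [0.11,-0.16,0],
    [0.165,-0.24,0],
    [0.22,-0.32,0],
    [0.262,-0.4,0]
  ],
  "rotation": [
    [0,0,-0.03],
    [0,0,-0.06],
    [0,0,-0.09],
    [0,0,-0.122],
    [0,0,-0.122]
  ],
  "fingers": [100,100,100,100,100],
  "force": 60
}}

```text
time: 0.6
tool_pos: [0.3389, 0.3878, 0.2308]
tool_rot: [-0.0, 0.262, 0.965, -0.0]
force: [0.4, 0.1, 0.6]
width: 0.0519
```

Emit:
{"name": "step_arm", "arguments": {
  "translation": [
    [0.05,-0.08,-0.04],
    [0.1,-0.16,-0.08],
    [0.15,-0.24,-0.12],
    [0.2,-0.32,-0.16],
    [0.25,-0.4,-0.2]
  ],
  "rotation": [
    [0,0,0],
    [0,0,0],
    [0,0,0],
    [0,0,0],
    [0,0,0]
  ],
  "fingers": [100,100,100,100,100]
}}

```text
time: 1.1
tool_pos: [0.4605, 0.1927, 0.1327]
tool_rot: [0.0, 0.262, 0.965, 0.0]
force: [0.4, 0.1, 0.0]
width: 0.0518
```

Emit:
{"name": "step_arm", "arguments": {
  "translation": [
    [0.006,-0.08,0],
    [0.012,-0.16,-0.02],
    [0.012,-0.176,-0.04],
    [0.012,-0.176,-0.04],
    [0.012,-0.176,-0.04]
  ],
  "rotation": [
    [0,0,0],
    [0,0,0],
    [0,0,0],
    [0,0,0],
    [0,0,0]
  ],
  "fingers": [100,100,100,100,100]
}}

```text
time: 1.6
tool_pos: [0.4657, 0.1071, 0.1134]
tool_rot: [-0.0, 0.262, 0.965, 0.0]
force: [-0.4, -0.1, 0.2]
width: 0.0522
```

```bash
python3 - <<'E'
from h import *
f=grab('wrist');save(f,'c.png')
s=status.state();print(s['tool_pos'],s['tool_rot'],s['force']);print(f['extrinsics'].round(4).tolist(),f['intrinsics'][0])
K=f['intrinsics'];E=f['extrinsics']
for z in(.028,.01,.0):
    c=np.linalg.inv(E)@[*s['tool_pos'][:2],z,1];print(z,(K@c[:3]/c[2])[:2])
E
```

```text
[0.46604902 0.10749607 0.11388952] [-3.32906481e-05  2.61087854e-01  9.65315017e-01  2.22146431e-04] [ 0.19191912 -0.22527886 -0.39872095]
[[0.505, 0.8316, 0.2313, 0.4093], [0.8631, -0.4868, -0.1343, 0.1426], [0.0009, 0.2674, -0.9636, 0.2554], [0.0, 0.0, 0.0, 1.0]] [303.46634054   0.         258.21175777]
0.028 [255.87457864 201.00030003]
0.01 [256.01539182 194.95449399]
0.0 [256.08562474 191.93904767]
```

View pics/c.png

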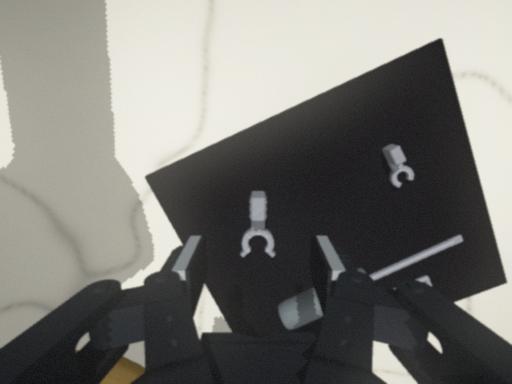

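The wrist view shows the large clip's tab top near (258,203), its ring near (258,243), and the clip aligned with the jaws. The TCP projects to (256,201).

```bash
python3 - <<'E'
from h import *
f=dict(np.load('last_wrist.npz'));p=cloud(f)
g=f['color'].mean(-1);m=np.zeros(g.shape,np.uint8);m[182:265,232:285]=g[182:265,232:285]>85
ys,xs=np.nonzero(m);print(xs.min(),xs.max(),ys.min(),ys.max())
for v in range(186,262,4):
    r=xs[ys==v]; print(v,r.min() if len(r) else 0,r.max() if len(r) else 0,len(r),int(g[v,258]),(p[v,258]*1000).round(0))
E
```

```text
240 274 191 256
186 0 0 0 37 [462. 112.   3.]
190 0 0 0 62 [465. 110.   2.]
194 252 264 13 120 [465. 110.  17.]
198 250 265 16 157 [465. 110.  26.]
202 250 266 17 166 [468. 108.  26.]
206 250 265 16 163 [471. 107.  27.]
210 250 266 17 168 [474. 105.  27.]
214 250 265 16 161 [476. 103.  27.]
218 250 265 16 166 [479. 102.  28.]
222 252 264 13 112 [488.  97.   9.]
226 251 264 14 111 [491.  95.  10.]
230 247 267 21 149 [494.  93.   9.]
234 244 271 28 163 [497.  91.   9.]
238 242 272 17 34 [503.  88.   4.]
242 241 273 15 36 [506.  86.   3.]
246 242 273 16 38 [509.  84.   4.]
250 242 272 17 40 [513.  82.   3.]
254 240 274 14 39 [517.  80.   3.]
258 0 0 0 37 [520.  78.   4.]
```

Emit:
{"name": "step_arm", "arguments": {
  "translation": [
    [0.0094,-0.0056,-0.06],
    [0.0094,-0.0056,-0.12],
    [0.0094,-0.0056,-0.17],
    [0.0094,-0.0056,-0.2],
    [0.0094,-0.0056,-0.21]
  ],
  "rotation": [
    [0,0,0],
    [0,0,0],
    [0,0,0],
    [0,0,0],
    [0,0,0]
  ],
  "fingers": [100,100,100,100,100]
}}

```text
time: 2.15
tool_pos: [0.4695, 0.105, 0.0072]
tool_rot: [-0.001, 0.261, 0.965, -0.0]
force: [-0.5, 0.5, 0.1]
width: 0.0514
```

Emit:
{"name": "step_arm", "arguments": {
  "translation": [
    [0,0,0],
    [0,0,0],
    [0,0,0],
    [0,0,0],
    [0,0,0]
  ],
  "rotation": [
    [0,0,0],
    [0,0,0],
    [0,0,0],
    [0,0,0],
    [0,0,0]
  ],
  "fingers": [150,180,255,255,255]
}}

```text
time: 2.65
tool_pos: [0.4722, 0.104, 0.0104]
tool_rot: [0.001, 0.262, 0.965, 0.001]
force: [-1.1, 1.1, 6.6]
width: 0.0106
```

```bash
python3 - <<'E'
from h import *
f=grab('wrist');save(f,'d.png')
s=status.state();print(s['tool_pos'],s['tool_rot'],s['force'],s['width'])
E
```

```text
[0.47222009 0.10394643 0.01036504] [1.30122680e-03 2.61718684e-01 9.65143076e-01 6.92873562e-04] [-0.98619442  1.70794054  6.43219565] 0.010843834329953473
```

View pics/d.png

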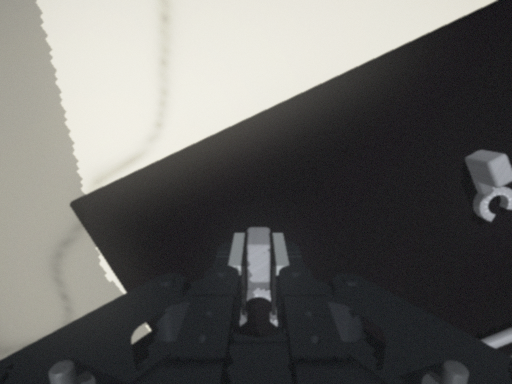

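The tab is gripped squarely: jaws either side of it around (258,255), width about 11 mm, small clip untouched. Next I lift and carry it to the near side of the column.

Emit:
{"name": "step_arm", "arguments": {
  "translation": [
    [0,0,0],
    [0,0,0.04],
    [0,0,0.12],
    [0,0,0.2],
    [0,-0.02,0.28]
  ],
  "rotation": [
    [0,0,0],
    [0,0,0],
    [0,0,0],
    [0,0,0],
    [0,0,0.05]
  ],
  "fingers": [255,255,255,255,255],
  "force": 110
}}

```text
time: 3.2
tool_pos: [0.4702, 0.094, 0.15]
tool_rot: [-0.0, 0.222, 0.975, 0.0]
force: [1.2, -0.7, 0.6]
width: 0.0094
```

Emit:
{"name": "step_arm", "arguments": {
  "translation": [
    [0,-0.06,0.07],
    [0.02,-0.13,0.12],
    [0.04,-0.22,0.14],
    [0.06,-0.31,0.14],
    [0.084,-0.4,0.14]
  ],
  "rotation": [
    [0,0,0.06],
    [0,0,0.12],
    [0,0,0.2],
    [0,0,0.26],
    [0,0,0.288]
  ],
  "fingers": [255,255,255,255,255]
}}

```text
time: 3.7
tool_pos: [0.513, -0.1082, 0.2197]
tool_rot: [0.001, -0.002, 1.0, -0.0]
force: [0.7, -0.2, -0.5]
width: 0.0088
```

Emit:
{"name": "step_arm", "arguments": {
  "translation": [
    [0,-0.06,0],
    [0,-0.1,0],
    [0,-0.128,0],
    [0,-0.128,0],
    [0,-0.128,0]
  ],
  "rotation": [
    [0,0,0],
    [0,0,0],
    [0,0,0],
    [0,0,0],
    [0,0,0]
  ],
  "fingers": [255,255,255,255,255]
}}

```text
time: 4.2
tool_pos: [0.5127, -0.1698, 0.2186]
tool_rot: [-0.0, -0.001, 1.0, 0.0]
force: [-0.3, -0.7, 0.4]
width: 0.009
```

```bash
python3 - <<'E'
from h import *
f=grab('wrist');t=grab('top');b=grab('scene')
A=cv2.resize(f['color'][:,:,::-1],(400,300));B=cv2.resize(t['color'][150:225,300:400,::-1],(400,300),interpolation=2);C=cv2.resize(b['color'][180:280,150:283,::-1],(400,300),interpolation=2)
cv2.imwrite('pics/e.png',np.vstack([np.hstack([A,B]),np.hstack([C,C*0])]))
s=status.state();print(s['time'],s['tool_pos'],s['tool_rot'],s['force'],s['ft_torque'],s['width'])
E
```

```text
4.35 [ 0.51285335 -0.16925177  0.21870563] [ 3.53481045e-05 -1.46543329e-03  9.99998919e-01  1.17626841e-04] [-0.86993622 -0.38311001 -1.17878372] [ 0.07540103 -0.00074991 -0.01831135] 0.009108820962767224
```

View pics/e.png

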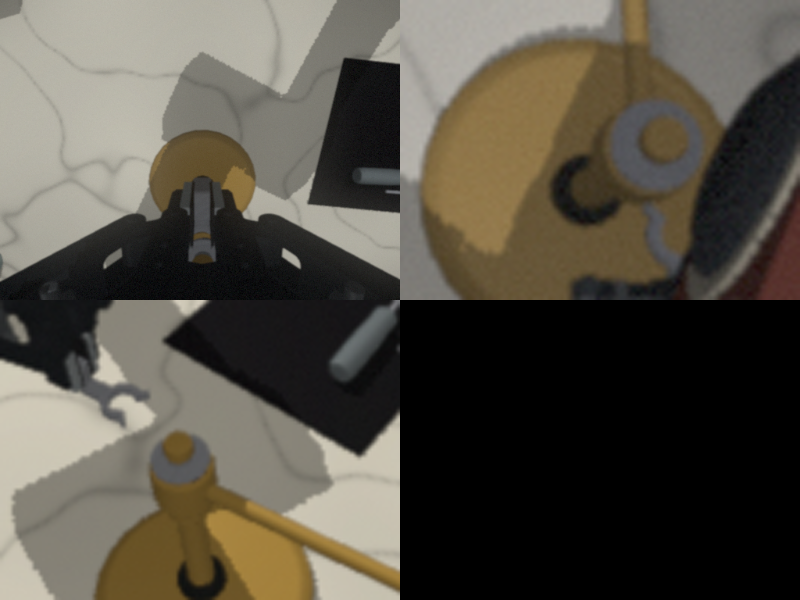

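The clip is held level in front of the column. The scene crop shows its ring near (125,405) and the column end near (180,445). I'll check both in the same camera.

```bash
python3 - <<'E'
from h import *
b=dict(np.load('last_scene.npz'));p=cloud(b);c=b['color'].astype(int)
# region crop scale 3: crop origin (150,180)
sub=np.s_[195:235,170:206];P=p[sub].reshape(-1,3);k=(P[:,2]>.195)&(P[:,2]<.25)&(P[:,0]>.53);r=P[k]
print(len(r),'min',r.min(0),'max',r.max(0));print('z pct',np.percentile(r[:,2],[10,50,90]))
print('z vs x',np.polyfit(r[:,0],r[:,2],1))
# jaw tips: pixel extremes
for n,(u,v) in {'tipL':(150/3+149.7,394/3+179.7),'tipR':(124/3+149.7,425/3+179.7)}.items(): print(n,ray(b,u,v,.2153))
# column end, clip ring via same camera
u,v=180/3+149.7,443/3+179.7;print('colend',ray(b,u,v,.2))
mm=((c[...,0]-c[...,2])>40)&(p[...,2]>.195)&(p[...,2]<.21);ys,xs=np.nonzero(mm);s=(xs>190)&(xs<230)&(ys>215)&(ys<245)
print(s.sum(),xs[s].mean(),ys[s].mean(),ray(b,xs[s].mean(),ys[s].mean(),.2), p[ys[s],xs[s]].mean(0))
t=dict(np.load('last_top.npz'));c=t['color'].astype(int);p=cloud(t);q=p[150:225,300:400]
mm=((c[...,0]-c[...,2])>40)&(p[...,2]>.193)&(p[...,2]<.21);ys,xs=np.nonzero(mm);s=(xs>350)&(xs<385)&(ys>170)&(ys<200)
print(s.sum(),xs[s].mean(),ys[s].mean(),ray(t,xs[s].mean(),ys[s].mean(),.2))
# left jaw tip & ring left outside edge in top
print('top tipL',ray(t,300+651/4,150+203/4,.2153))
E
```

```text
135 min [ 0.53013427 -0.18443252  0.19554838] max [ 0.58860004 -0.15482966  0.22020117]
z pct [0.21147014 0.21689699 0.2189056 ]
z vs x [-0.28681921  0.3727855 ]
tipL [ 0.68335649 -0.31963045  0.2153    ]
tipR [ 0.68167351 -0.33974844  0.2153    ]
colend [ 0.707042   -0.32864099  0.2       ]
68 208.72058823529412 227.83823529411765 [ 0.59278507 -0.17148458  0.2       ] [ 0.59241401 -0.17109029  0.1993207 ]
76 365.7763157894737 184.30263157894737 [ 0.59026828 -0.16839709  0.2       ]
top tipL [ 0.55874351 -0.32063634  0.2153    ]
```

```bash
python3 - <<'E'
from h import *
b=dict(np.load('last_scene.npz'));t=dict(np.load('last_top.npz'))
for n,(u,v) in {'tipL':(148,395),'tipR':(123,425),'col':(179,446)}.items(): print(n,ray(b,u/3.+149.7,(v-300)/3+179.7,.2 if n=='col' else .215))
for n,(u,v,z) in {'tipL':(648,203,.215),'ringL':(647,240,.215),'col':(663,138,.2)}.items(): print(n,ray(t,300+(u-400)/4-.4,150+v/4-.4,z))
E
```

```text
tipL [ 0.5609066  -0.15661677  0.215     ]
tipR [ 0.56183199 -0.18448624  0.215     ]
col [ 0.59460731 -0.17189356  0.2       ]
tipL [ 0.56156479 -0.15673995  0.215     ]
ringL [ 0.54639912 -0.1556697   0.215     ]
col [ 0.5906218  -0.16770014  0.2       ]
```

Emit:
{"name": "step_arm", "arguments": {
  "translation": [
    [0.024,0,0],
    [0.048,0,0],
    [0.048,0,-0.02],
    [0.048,0,-0.045],
    [0.048,0,-0.045]
  ],
  "rotation": [
    [0,0,0],
    [0,0,0],
    [0,0,0],
    [0,0,0],
    [0,0,0]
  ],
  "fingers": [255,255,255,255,255]
}}

```text
time: 4.85
tool_pos: [0.5352, -0.1695, 0.1926]
tool_rot: [-0.003, -0.001, 1.0, 0.001]
force: [-0.8, 0.3, -0.3]
width: 0.0091
```

Emit:
{"name": "step_arm", "arguments": {
  "translation": [
    [0,0,0],
    [0,0,-0.002],
    [0,0,-0.004],
    [0,0,-0.006],
    [0,0,-0.006]
  ],
  "rotation": [
    [0,0,0],
    [0,0,0],
    [0,0,0],
    [0,0,0],
    [0,0,0]
  ],
  "fingers": [255,255,255,255,255]
}}

```text
time: 5.35
tool_pos: [0.5368, -0.1704, 0.1933]
tool_rot: [0.0, -0.001, 1.0, -0.0]
force: [0.9, -0.2, -0.5]
width: 0.0091
```

Emit:
{"name": "step_arm", "arguments": {
  "translation": [
    [0,0,-0.002],
    [0,0,-0.004],
    [0,0,-0.006],
    [0,0,-0.008],
    [0,0,-0.008]
  ],
  "rotation": [
    [0,0,0],
    [0,0,0],
    [0,0,0],
    [0,0,0],
    [0,0,0]
  ],
  "fingers": [255,255,255,255,255]
}}

```text
time: 5.85
tool_pos: [0.537, -0.1704, 0.1895]
tool_rot: [0.0, -0.001, 1.0, -0.0]
force: [-0.4, 0.3, 1.5]
width: 0.0093
```

Emit:
{"name": "step_arm", "arguments": {
  "translation": [
    [0,0,-0.001],
    [0,0,-0.002],
    [0,0,-0.002],
    [0,0,-0.002],
    [0,0,-0.002]
  ],
  "rotation": [
    [0,0,0],
    [0,0,0],
    [0,0,0],
    [0,0,0],
    [0,0,0]
  ],
  "fingers": [255,255,255,255,255]
}}

```text
time: 6.35
tool_pos: [0.5369, -0.1704, 0.1884]
tool_rot: [0.0, -0.001, 1.0, -0.0]
force: [0.0, 0.3, 2.9]
width: 0.0089
```

Emit:
{"name": "step_arm", "arguments": {
  "translation": [
    [0,0,-0.001],
    [0,0,-0.002],
    [0,0,-0.002],
    [0,0,-0.002],
    [0,0,-0.002]
  ],
  "rotation": [
    [0,0,0],
    [0,0,0],
    [0,0,0],
    [0,0,0],
    [0,0,0]
  ],
  "fingers": [255,255,255,255,255]
}}

```text
time: 6.85
tool_pos: [0.5369, -0.1704, 0.1874]
tool_rot: [0.0, -0.001, 1.0, -0.0]
force: [-0.5, 0.1, 2.8]
width: 0.0092
```

Emit:
{"name": "step_arm", "arguments": {
  "translation": [
    [0,0,-0.001],
    [0,0,-0.001],
    [0,0,-0.001],
    [0,0,-0.001],
    [0,0,-0.001]
  ],
  "rotation": [
    [0,0,0],
    [0,0,0],
    [0,0,0],
    [0,0,0],
    [0,0,0]
  ],
  "fingers": [255,255,255,255,255]
}}

```text
time: 7.35
tool_pos: [0.5369, -0.1703, 0.1868]
tool_rot: [0.0, -0.001, 1.0, -0.0]
force: [-0.6, -0.6, 3.9]
width: 0.0093
```

Emit:
{"name": "step_arm", "arguments": {
  "translation": [
    [0,0,-0.001],
    [0,0,-0.001],
    [0,0,-0.001],
    [0,0,-0.001],
    [0,0,-0.001]
  ],
  "rotation": [
    [0,0,0],
    [0,0,0],
    [0,0,0],
    [0,0,0],
    [0,0,0]
  ],
  "fingers": [255,255,255,255,255]
}}

```text
time: 7.85
tool_pos: [0.5368, -0.1703, 0.1863]
tool_rot: [0.0, -0.001, 1.0, -0.0]
force: [-0.5, -0.8, 4.8]
width: 0.0094
```

```bash
python3 - <<'E'
from h import *
b=grab('scene');
cv2.imwrite('pics/f.png',cv2.resize(b['color'][195:255,165:245,::-1],(800,600),interpolation=2))
for i in range(6):
    s=status.state();print(s['tool_pos'].round(4),s['force'].round(2),s['ft_torque'].round(3));viewer.grab_frame('top')
E
```

```text
[ 0.5368 -0.1703  0.1863] [-0.42 -0.7   4.61] [ 0.045 -0.078 -0.008]
[ 0.5368 -0.1704  0.1863] [ 0.38 -0.23  4.36] [ 0.003 -0.131  0.052]
[ 0.5368 -0.1703  0.1862] [-0.18  0.34  4.25] [-0.013 -0.09   0.023]
[ 0.5368 -0.1703  0.1863] [-0.81 -0.45  4.71] [ 0.004 -0.086  0.03 ]
[ 0.5369 -0.1703  0.1863] [-0.83  0.68  4.32] [-0.025 -0.11   0.064]
[ 0.5368 -0.1703  0.1862] [-0.32 -0.07  4.2 ] [-0.023 -0.083 -0.015]
```

View pics/f.png

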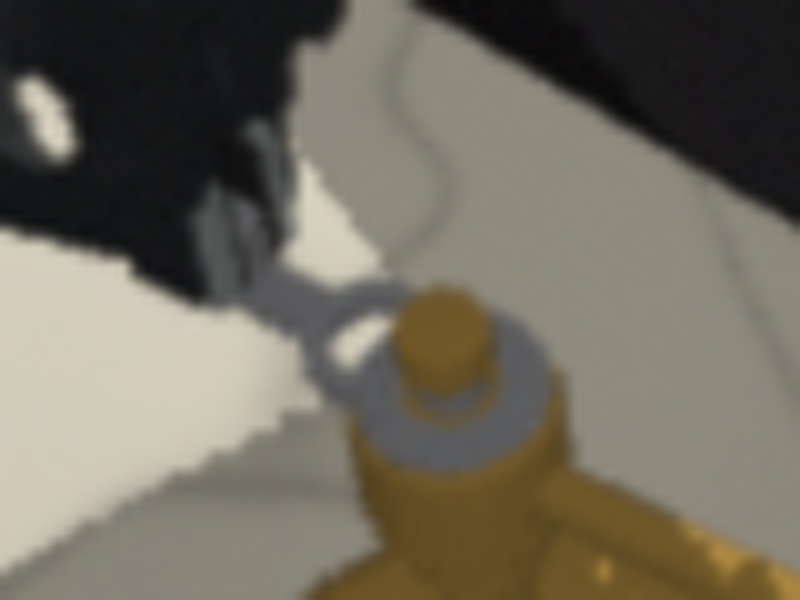

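The jaws straddle the column just below its end cap, around (400,340), and lie flat on the pressed washer. Mean Fz is about 4.4 N, so the clip sits about level with the groove. Now I push in +x.

Emit:
{"name": "step_arm", "arguments": {
  "translation": [
    [0.002,0,0],
    [0.004,0,0],
    [0.006,0,0],
    [0.008,0,0],
    [0.008,0,0]
  ],
  "rotation": [
    [0,0,0],
    [0,0,0],
    [0,0,0],
    [0,0,0],
    [0,0,0]
  ],
  "fingers": [255,255,255,255,255]
}}

```text
time: 8.7
tool_pos: [0.541, -0.1703, 0.1863]
tool_rot: [0.0, -0.001, 1.0, -0.0]
force: [0.2, 0.0, 3.8]
width: 0.0091
```

Emit:
{"name": "step_arm", "arguments": {
  "translation": [
    [0.001,0,0],
    [0.002,0,0],
    [0.003,0,0],
    [0.004,0,0],
    [0.004,0,0]
  ],
  "rotation": [
    [0,0,0],
    [0,0,0],
    [0,0,0],
    [0,0,0],
    [0,0,0]
  ],
  "fingers": [255,255,255,255,255]
}}

```text
time: 9.2
tool_pos: [0.5428, -0.1703, 0.1863]
tool_rot: [-0.0, -0.001, 1.0, -0.0]
force: [-2.1, -0.4, 4.6]
width: 0.0094
```

Emit:
{"name": "step_arm", "arguments": {
  "translation": [
    [0.001,0,0],
    [0.002,0,0],
    [0.003,0,0],
    [0.004,0,0],
    [0.004,0,0]
  ],
  "rotation": [
    [0,0,0],
    [0,0,0],
    [0,0,0],
    [0,0,0],
    [0,0,0]
  ],
  "fingers": [255,255,255,255,255]
}}

```text
time: 9.7
tool_pos: [0.5446, -0.1701, 0.1863]
tool_rot: [-0.0, -0.001, 1.0, 0.0]
force: [-2.1, 0.6, 5.5]
width: 0.009
```

Emit:
{"name": "step_arm", "arguments": {
  "translation": [
    [0.001,0,0],
    [0.002,0,0],
    [0.003,0,0],
    [0.004,0,0],
    [0.004,0,0]
  ],
  "rotation": [
    [0,0,0],
    [0,0,0],
    [0,0,0],
    [0,0,0],
    [0,0,0]
  ],
  "fingers": [255,255,255,255,255]
}}

```text
time: 10.2
tool_pos: [0.5464, -0.1699, 0.1863]
tool_rot: [-0.001, -0.001, 1.0, 0.0]
force: [-4.0, 1.1, 6.6]
width: 0.0093
```

Emit:
{"name": "step_arm", "arguments": {
  "translation": [
    [0.001,0,0],
    [0.002,0,0],
    [0.003,0,0],
    [0.003,0,0],
    [0.003,0,0]
  ],
  "rotation": [
    [0,0,0],
    [0,0,0],
    [0,0,0],
    [0,0,0],
    [0,0,0]
  ],
  "fingers": [255,255,255,255,255]
}}

```text
time: 10.7
tool_pos: [0.5476, -0.1699, 0.1863]
tool_rot: [-0.001, -0.001, 1.0, 0.0]
force: [-4.3, 1.1, 6.8]
width: 0.0089
```

Emit:
{"name": "step_arm", "arguments": {
  "translation": [
    [-0.002,0,0],
    [-0.002,0.001,0.0014],
    [-0.002,0.001,0.0014],
    [-0.002,0.001,0.0014],
    [-0.002,0.001,0.0014]
  ],
  "rotation": [
    [0,0,0],
    [0,0,0],
    [0,0,0],
    [0,0,0],
    [0,0,0]
  ],
  "fingers": [255,255,255,255,255]
}}

```text
time: 11.2
tool_pos: [0.5469, -0.1697, 0.1866]
tool_rot: [-0.001, -0.001, 1.0, 0.0]
force: [-3.8, 1.5, 4.6]
width: 0.0094
```

Emit:
{"name": "step_arm", "arguments": {
  "translation": [
    [0.001,0,0],
    [0.002,0,0],
    [0.003,0,0],
    [0.004,0,0],
    [0.004,0,0]
  ],
  "rotation": [
    [0,0,0],
    [0,0,0],
    [0,0,0],
    [0,0,0],
    [0,0,0]
  ],
  "fingers": [255,255,255,255,255]
}}

```text
time: 11.7
tool_pos: [0.5488, -0.1697, 0.1866]
tool_rot: [-0.001, -0.001, 1.0, 0.0]
force: [-5.5, 1.3, 4.4]
width: 0.0089
```

```bash
python3 - <<'E'
from h import *
b=grab('scene');
cv2.imwrite('pics/g.png',cv2.resize(b['color'][205:250,175:235,::-1],(800,600),interpolation=2))
for i in range(4):
    s=status.state();print(s['tool_pos'].round(4),s['force'].round(2),s['ft_torque'].round(3));viewer.grab_frame('top')
E
```

```text
[ 0.5488 -0.1697  0.1866] [-4.54  1.35  4.66] [0.209 0.815 0.039]
[ 0.5488 -0.1697  0.1866] [-6.25 -0.16  4.24] [0.191 0.788 0.047]
[ 0.5488 -0.1697  0.1866] [-5.97  1.64  3.64] [0.207 0.817 0.071]
[ 0.5488 -0.1697  0.1866] [-5.04 -0.1   4.98] [0.239 0.766 0.041]
```

View pics/g.png

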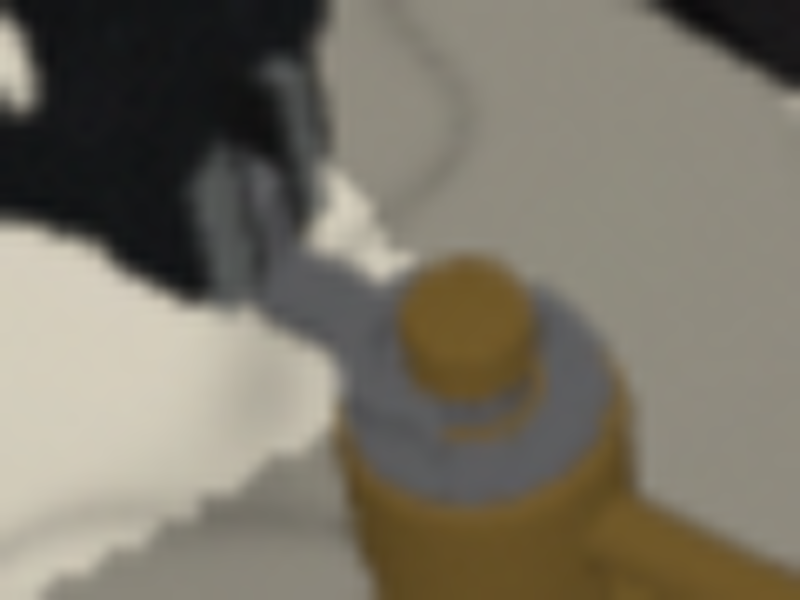

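The clip now lies under the column's end cap, with the near jaw tip at the groove around (445,430). Fx is about -5.5 N and Fz about 4.4 N, so I keep pushing.

Emit:
{"name": "step_arm", "arguments": {
  "translation": [
    [0.001,0,0],
    [0.002,0,0],
    [0.003,0,0],
    [0.004,0,0],
    [0.004,0,0]
  ],
  "rotation": [
    [0,0,0],
    [0,0,0],
    [0,0,0],
    [0,0,0],
    [0,0,0]
  ],
  "fingers": [255,255,255,255,255]
}}

```text
time: 12.45
tool_pos: [0.5504, -0.1697, 0.1866]
tool_rot: [-0.001, -0.001, 1.0, 0.0]
force: [-7.9, 1.0, 6.2]
width: 0.0093
```

Emit:
{"name": "step_arm", "arguments": {
  "translation": [
    [0.001,0,0],
    [0.002,0,0],
    [0.003,0,0],
    [0.003,0,0],
    [0.003,0,0]
  ],
  "rotation": [
    [0,0,0],
    [0,0,0],
    [0,0,0],
    [0,0,0],
    [0,0,0]
  ],
  "fingers": [255,255,255,255,255]
}}

```text
time: 12.95
tool_pos: [0.5515, -0.1698, 0.1866]
tool_rot: [-0.002, -0.001, 1.0, 0.0]
force: [-7.3, 1.2, 5.8]
width: 0.0092
```

Emit:
{"name": "step_arm", "arguments": {
  "translation": [
    [0.001,0,0.0008],
    [0.002,0,0.0008],
    [0.003,0,0.0008],
    [0.003,0,0.0008],
    [0.003,0,0.0008]
  ],
  "rotation": [
    [0,0,0],
    [0,0,0],
    [0,0,0],
    [0,0,0],
    [0,0,0]
  ],
  "fingers": [255,255,255,255,255]
}}

```text
time: 13.45
tool_pos: [0.5526, -0.1697, 0.1866]
tool_rot: [-0.003, -0.001, 1.0, 0.0]
force: [-9.6, 2.1, 6.3]
width: 0.0092
```

Emit:
{"name": "step_arm", "arguments": {
  "translation": [
    [0.001,0,0],
    [0.002,0,0],
    [0.003,0,0],
    [0.003,0,0],
    [0.003,0,0]
  ],
  "rotation": [
    [0,0,0],
    [0,0,0],
    [0,0,0],
    [0,0,0],
    [0,0,0]
  ],
  "fingers": [255,255,255,255,255]
}}

```text
time: 13.95
tool_pos: [0.5539, -0.1698, 0.1868]
tool_rot: [-0.003, -0.001, 1.0, 0.0]
force: [-9.6, 1.7, 6.0]
width: 0.0097
```

Emit:
{"name": "step_arm", "arguments": {
  "translation": [
    [0.001,0,0],
    [0.002,0,0],
    [0.002,0,0],
    [0.002,0,0],
    [0.002,0,0]
  ],
  "rotation": [
    [0,0,0],
    [0,0,0],
    [0,0,0],
    [0,0,0],
    [0,0,0]
  ],
  "fingers": [255,255,255,255,255]
}}

```text
time: 14.45
tool_pos: [0.5571, -0.1698, 0.1873]
tool_rot: [0.0, -0.001, 1.0, -0.0]
force: [-1.2, 0.5, 3.4]
width: 0.0092
```

Emit:
{"name": "step_arm", "arguments": {
  "translation": [
    [0.001,0,0],
    [0.002,0,0],
    [0.002,0,0],
    [0.002,0,0],
    [0.002,0,0]
  ],
  "rotation": [
    [0,0,0],
    [0,0,0],
    [0,0,0],
    [0,0,0],
    [0,0,0]
  ],
  "fingers": [255,255,255,255,255]
}}

```text
time: 14.95
tool_pos: [0.5578, -0.1698, 0.1873]
tool_rot: [-0.0, -0.001, 1.0, -0.0]
force: [-1.9, -0.4, 4.6]
width: 0.0092
```

The push fell from 9.6 N to about 1.5 N, so the clip snapped in. I'll nudge forward to feel the seated stop, then look.

Emit:
{"name": "step_arm", "arguments": {
  "translation": [
    [0.001,0,0],
    [0.002,0,0],
    [0.003,0,0],
    [0.003,0,0],
    [0.003,0,0]
  ],
  "rotation": [
    [0,0,0],
    [0,0,0],
    [0,0,0],
    [0,0,0],
    [0,0,0]
  ],
  "fingers": [255,255,255,255,255]
}}

```text
time: 15.45
tool_pos: [0.5592, -0.1698, 0.1873]
tool_rot: [-0.0, -0.001, 1.0, -0.0]
force: [-3.8, 0.7, 4.3]
width: 0.0094
```

```bash
python3 - <<'E'
from h import *
b=grab('scene');
cv2.imwrite('pics/i.png',cv2.resize(b['color'][205:250,175:235,::-1],(800,600),interpolation=2))
for i in range(4):
    s=status.state();print(s['tool_pos'].round(4),s['force'].round(2),s['ft_torque'].round(3));viewer.grab_frame('top')
E
```

```text
[ 0.5592 -0.1698  0.1873] [-3.45  0.93  4.42] [0.116 0.682 0.047]
[ 0.5592 -0.1698  0.1873] [-3.54  0.64  5.15] [0.091 0.657 0.007]
[ 0.5592 -0.1698  0.1873] [-3.98  1.55  4.21] [0.149 0.678 0.056]
[ 0.5592 -0.1698  0.1873] [-3.59  0.86  3.28] [0.084 0.663 0.014]
```

View pics/i.png

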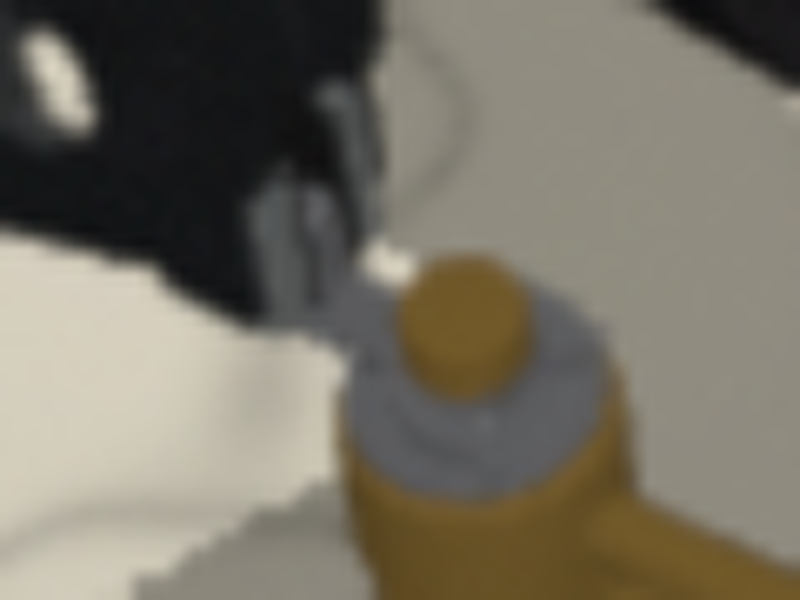

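The clip's body surrounds the neck under the end cap, around (465,340). Force is about 3.6 N, and one more millimetre should tell a hard stop from sliding.

Emit:
{"name": "step_arm", "arguments": {
  "translation": [
    [0.001,0,0],
    [0.002,0,0],
    [0.003,0,0],
    [0.003,0,0],
    [0.003,0,0]
  ],
  "rotation": [
    [0,0,0],
    [0,0,0],
    [0,0,0],
    [0,0,0],
    [0,0,0]
  ],
  "fingers": [255,255,255,255,255]
}}

```text
time: 16.2
tool_pos: [0.5605, -0.1699, 0.1873]
tool_rot: [-0.0, -0.001, 1.0, -0.0]
force: [-6.2, -0.1, 5.8]
width: 0.0092
```

Emit:
{"name": "step_arm", "arguments": {
  "translation": [
    [0,0,0],
    [-0.003,0,0],
    [-0.006,0,0],
    [-0.01,0,0],
    [-0.01,0,0]
  ],
  "rotation": [
    [0,0,0],
    [0,0,0],
    [0,0,0],
    [0,0,0],
    [0,0,0]
  ],
  "fingers": [255,255,255,255,255]
}}

```text
time: 16.7
tool_pos: [0.5563, -0.1698, 0.1874]
tool_rot: [0.001, -0.001, 1.0, -0.0]
force: [-1.1, 0.7, 3.1]
width: 0.0091
```

Emit:
{"name": "step_arm", "arguments": {
  "translation": [
    [-0.002,0,0],
    [-0.004,0,0],
    [-0.005,0,0],
    [-0.005,0,0],
    [-0.005,0,0]
  ],
  "rotation": [
    [0,0,0],
    [0,0,0],
    [0,0,0],
    [0,0,0],
    [0,0,0]
  ],
  "fingers": [255,255,255,255,255]
}}

```text
time: 17.2
tool_pos: [0.5537, -0.1699, 0.1876]
tool_rot: [0.001, -0.001, 1.0, -0.0]
force: [1.4, 0.6, 3.4]
width: 0.0091
```

Emit:
{"name": "step_arm", "arguments": {
  "translation": [
    [0.002,0,0],
    [0.003,0,0],
    [0.003,0,0],
    [0.003,0,0],
    [0.003,0,0]
  ],
  "rotation": [
    [0,0,0],
    [0,0,0],
    [0,0,0],
    [0,0,0],
    [0,0,0]
  ],
  "fingers": [255,255,255,255,255]
}}

```text
time: 17.7
tool_pos: [0.5548, -0.1698, 0.1873]
tool_rot: [-0.0, -0.001, 1.0, -0.0]
force: [0.1, 0.6, 3.0]
width: 0.0093
```

The column neutral point is near x=0.555, it pushes back both ways, and it retains under pull. Releasing and backing off straight up.

Emit:
{"name": "step_arm", "arguments": {
  "translation": [
    [0,0,0],
    [0,0,0],
    [0,0,0],
    [0,0,0],
    [0,0,0]
  ],
  "rotation": [
    [0,0,0],
    [0,0,0],
    [0,0,0],
    [0,0,0],
    [0,0,0]
  ],
  "fingers": [255,200,150,110,110],
  "force": 20
}}

```text
time: 18.2
tool_pos: [0.5544, -0.1697, 0.1866]
tool_rot: [-0.001, -0.001, 1.0, 0.0]
force: [-0.2, 0.1, -0.2]
width: 0.0483
```

Emit:
{"name": "step_arm", "arguments": {
  "translation": [
    [0,0,0.02],
    [0,0,0.07],
    [-0.02,0,0.14],
    [-0.08,0,0.2],
    [-0.14,0.04,0.24]
  ],
  "rotation": [
    [0,0,0],
    [0,0,0],
    [0,0,0],
    [0,0,0],
    [0,0,0]
  ],
  "fingers": [110,110,110,110,110]
}}

```text
time: 18.7
tool_pos: [0.4848, -0.1511, 0.3109]
tool_rot: [0.002, 0.0, 1.0, -0.001]
force: [-0.1, 0.1, -0.1]
width: 0.0483
```

Emit:
{"name": "step_arm", "arguments": {
  "translation": [
    [-0.06,0.06,0],
    [-0.1,0.12,0],
    [-0.1,0.2,0],
    [-0.1,0.2,0],
    [-0.1,0.2,0]
  ],
  "rotation": [
    [0,0,0],
    [0,0,0],
    [0,0,0],
    [0,0,0],
    [0,0,0]
  ],
  "fingers": [110,110,110,110,110]
}}

```text
time: 19.2
tool_pos: [0.4349, -0.0494, 0.3082]
tool_rot: [0.001, -0.002, 1.0, -0.0]
force: [1.0, -0.0, -0.3]
width: 0.0485
```

```bash
python3 - <<'E'
from h import *
b=grab('scene');t=grab('top')
A=cv2.resize(b['color'][205:250,175:235,::-1],(400,300),interpolation=2);B=cv2.resize(t['color'][155:215,320:400,::-1],(400,300),interpolation=2)
C=cv2.resize(t['color'][:,:,::-1],(400,300));D=cv2.resize(b['color'][:,:,::-1],(400,300))
cv2.imwrite('pics/j.png',np.vstack([np.hstack([A,B]),np.hstack([C,D])]))
s=status.state();print(s['time'],s['tool_pos'],s['force'])
for f in(t,b):
    p=cloud(f);k=(p[...,2]>.192)&(p[...,2]<.215)&(abs(p[...,0]-.59)<.07)&(abs(p[...,1]+.17)<.03)
    q=p[k];tab=q[q[:,0]<.57];col=q[q[:,0]>.578];print(len(tab),tab.mean(0) if len(tab) else 0,col.mean(0))
E
```

```text
19.3 [ 0.4349814  -0.05042027  0.30767584] [-1.16163906 -0.29843497  0.0576252 ]
106 [ 0.55421123 -0.16792868  0.20410966] [ 0.59075158 -0.16785702  0.19920363]
90 [ 0.55651816 -0.17191291  0.20256337] [ 0.59249317 -0.17113173  0.19832328]
```

View pics/j.png

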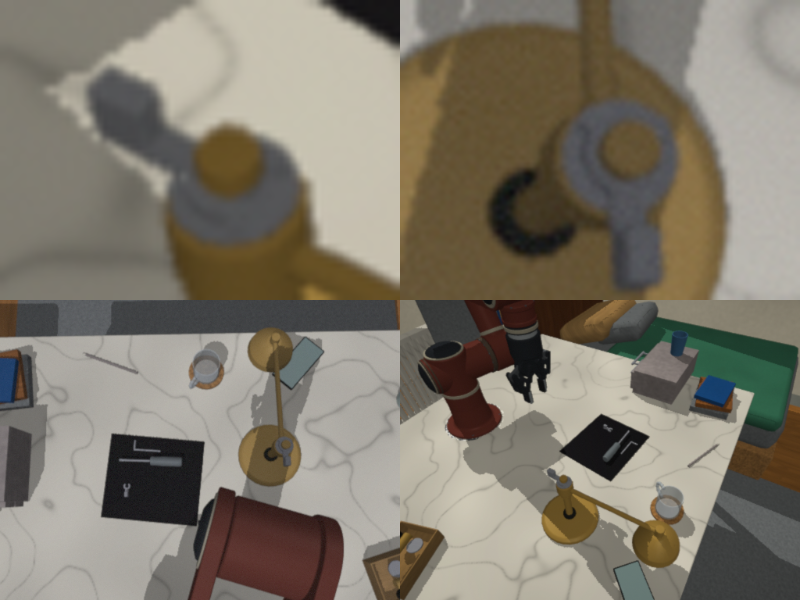

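The clip stays level on the column, with its tab standing free. Tab to column axis measures 36.0–36.5 mm (37 mm nominal), so it is fully home. The small clip, screwdriver and hex key are where they were.

```bash
python3 -c "
from station import hand_in
print(hand_in())"
```

```text
the job is handed in; nothing more can be done
None
```

The larger clip is snapped into the column's groove and released, and I handed the job in at about 19 s of the 54 s allowed.

- **Pressing and pushing:** I pressed the washer down with the clip at about 4.5 N, then pushed it in along +x in steps of 1–2 mm. The push peaked at about 9.6 N, which bends the column about 4 mm, well under the 18 N that counts as forcing it. It then dropped to 1–2 N as the clip snapped in.
- **Seating:** After the snap, pushing moved the column with the clip (about 2 N/mm, up to 6 N). A light pull of 1.4 N was held.
- **After release:** The clip stays level with its tab standing free. The tab-to-column distance measured 36.5 mm in the top camera and 36.0 mm in the scene camera, against 37 mm nominal. The small clip, screwdriver and hex key look unmoved.

**Disagreements:** The two cameras differ by about 2–3 mm on the column's position. Midway through the push, the vertical force rose above the washer's 5.5 N limit, to about 6.8 N. I raised the clip about 0.3 mm and it dropped to about 4.4 N. It climbed back to about 6 N during the final push and fell again once the clip snapped in.

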